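# Level the two-pan kitchen scale

### The job

A canister is being weighed in the left pan of the two-pan scale. Gently set two of the three knobbed weights, upright, in the empty right pan so that the beam comes to rest level, its pointer within the two long black marks in the middle of the dial; which two it takes depends on the canister. Leave the spare weight standing on the worktop and the canister where it is in its pan, and do not disturb the shaker, onion and lemon.

Things in the scene. Friction and masses are not known exactly. Their poses are not given: they have to be found in the camera images.
- scale: white enamelled base of a two-pan kitchen scale, fixed to the worktop, 150 x 180 mm, 30 mm high, with an upright dial plate (76 mm wide, top 169 mm above the worktop) at its middle. Origin: centre of its underside; x points across the pans away from the robot, y along the beam to the left pan, z up. Pan middles lie at y = +110 and -110 mm; the dial faces -x.
- scale_beam (a joint): beam tilt, rad: 0 level, positive when the left (+y) pan is higher, stops at +-0.32. Sprung and damped: it settles within about a second at roughly 0.4 rad per kg of difference between the pans' loads (0.04 rad for 100 g), the lighter pan higher. Each pan rises or sinks 110 mm x sin(tilt) from level.
- pointer_tip (a point): tip of the black pointer that is fixed to the beam and moves over the dial, 87 mm above the pivot (the pivot is 70 mm above the worktop). Upright when level; it leans by the beam's tilt, towards the lower (heavier) pan. Short ticks mark each 0.1 rad; the two long marks stand 0.027 rad either side of level.
- pan_left: left (+y) pan of the scale: flat steel rectangle, 160 mm along the scale's x by 100 mm along its y, with a lip that stands 6 mm above the flat inside. Origin: its pivot on the beam end, 22 mm below the middle of the flat surface that things stand on; at a level beam the flat is 92 mm above the worktop. The pan stays horizontal and only rises and sinks with the beam; where on the pan a thing stands makes no difference to the reading.
- pan_right: right (-y) pan of the scale: flat steel rectangle, 160 mm along the scale's x by 100 mm along its y, with a lip that stands 6 mm above the flat inside. Origin: its pivot on the beam end, 22 mm below the middle of the flat surface that things stand on; at a level beam the flat is 92 mm above the worktop. The pan stays horizontal and only rises and sinks with the beam; where on the pan a thing stands makes no difference to the reading.
- weight_200: loose plain steel 200 g kitchen weight with a knob, 60 mm tall: round foot 36 mm across and 26 mm high, thin neck, and on top a round knob 24 mm across whose cylindrical side reaches from 40 to 60 mm above the underside. Stands on the worktop in front of the scale, in any order with the others and the shaker. Origin: centre of its underside; z up along its axis.
- weight_300: loose plain steel 300 g kitchen weight with a knob, 66 mm tall: round foot 42 mm across and 30 mm high, thin neck, and on top a round knob 26 mm across whose cylindrical side reaches from 46 to 66 mm above the underside. Stands on the worktop in front of the scale, in any order with the others and the shaker. Origin: centre of its underside; z up along its axis.
- weight_400: loose plain steel 400 g kitchen weight with a knob, 72 mm tall: round foot 48 mm across and 34 mm high, thin neck, and on top a round knob 28 mm across whose cylindrical side reaches from 52 to 72 mm above the underside. Stands on the worktop in front of the scale, in any order with the others and the shaker. Origin: centre of its underside; z up along its axis.
- canister: square green-grey lidded storage canister, 77 x 77 mm, 110 mm high with its lid knob, of unknown contents (about 0.47 to 0.73 kg in all), standing near the middle of the left pan. Origin: centre of its underside.
- shaker: bystander: round grey shaker, 44 mm across, 90 mm high, standing in the row of weights. Origin: centre of its underside.
- onion: bystander: onion, about 70 mm across and 72 mm high, at the left. Origin: centre of its underside.
- lemon: bystander: lemon, 75 x 52 x 53 mm, at the left. Origin: centre of its underside.

How it is judged (in metres and radians):
On the way:
1. a first knobbed weight stands in the right pan ((contact force between weight_200 and pan_right above 0.5 N or contact force between weight_300 and pan_right above 0.5 N or contact force between weight_400 and pan_right above 0.5 N)), for 0.2 s.
At the end, for the whole second after the job is handed in: The beam rests within 0.027 rad of level (between the long marks, about 67 g either way); the two weights used stand upright and still in the right pan and the third on the worktop; the canister still stands upright in its pan, within 60 mm of where it began (value of joint scale_beam between -0.027 and 0.027 rad and velocity of joint scale_beam between -0.03 and 0.03 rad/s and distance of canister from where it was at the start of the episode below 0.06 m and angle between each of canister, weight_200, weight_300, weight_400's own z axis and vertical below 0.2 rad and (contact force between weight_200 and pan_right above 0.5 N or height (world z) of weight_200 below 0.01 m) and linear speed of each of weight_200, weight_300, weight_400 below 0.02 m/s and (contact force between weight_300 and pan_right above 0.5 N or height (world z) of weight_300 below 0.01 m) and (contact force between weight_400 and pan_right above 0.5 N or height (world z) of weight_400 below 0.01 m)); the robot touches nothing.
It fails at once if a weight is slammed or pressed into a pan (over 25 N) (contact force between any of weight_200, weight_300, weight_400 and pan_left above 25 N or contact force between any of weight_200, weight_300, weight_400 and pan_right above 25 N).
It fails at once if the canister is tipped or taken from its pan (distance of canister from where it was at the start of the episode above 0.09 m or angle between canister's own z axis and vertical above 0.4 rad).
It fails at once if the shaker, the onion or the lemon is moved by more than 30 mm (distance of any of shaker, onion, lemon from where it was at the start of the episode above 0.03 m).
It also fails if it takes over 59 s, if anything falls off the work surface, if the arm or the gripper's body presses on something with over 40 N, if the wrist force passes 120 N, or if a joint passes its speed limit or range.

### The arm

A 6-joint arm with a two-finger parallel gripper is mounted at the origin on a cart in front of the work surface, level with it; the furniture and walls round the work are solid. World frame = base frame: x ahead of the robot, y to its left, z up, the work surface at z = 0. Lengths are in mm, angles in rad, forces in N, time in s.
With the tool pointing down it reaches from about 350 to 775 mm from the base axis. Payload 7.3 kg.
Tool frame: the origin (TCP) lies on the front face of the gripper's body, between the roots of the fingers; the fingertips stand 66 mm ahead of it and the grasp point (between the pads) lies 47 mm ahead of it (bot.tip_extent is the distance from the TCP to the fingertips, in mm); z points along the fingers, y is the line along which they close (so a half turn about z gives the same grasp; the last joint's range is limited). The gripper opens to 92 mm and grips with 3 to 60 N. Pads are 19 mm wide; open, the fingers measure 130 mm over their backs; the gripper's body (75 mm by 190 mm) begins 47 mm behind the grasp point.
Start: joints at [-1.268, 0.342, 1.524, -0, 1.275, -0.146], TCP at [227.812, -473.012, 292.241] pointing down, gripper open.
Joint ranges: [-2.53, 2.53], [-0.77, 2.02], [0.04, 2.7], [-1, 4.14], [0.28, 2.66], [-3.11, 3.11]. Speed limits (rad/s): [2.57, 2.57, 3.14, 3.14, 3.14, 3.14].

### API

Orientations are given as [roll, pitch, yaw] about the fixed x, y, z axes, in that order (R = Rz(yaw) Ry(pitch) Rx(roll)).
In Python, from plant import readout, viewer, order, bot gives the robot as it stands.
- The arm moves only by the shell command python3 -m creep 'ROWS'. ROWS is text: rows parted by semicolons, each of 7 numbers parted by spaces: the shift along the world's x, y, z in m, then the turn, a rotation vector about the world's x, y, z in rad, then the opening in per cent of the stroke, from 0 (shut) to 100 (fully open). A call has 1 to 8 rows; each row shifts and turns the commanded pose from where the row before left it; what a row does not reach is not made up. A row lasts 1/12 s, in which the tool goes at most 41.7 mm and 7.16 degrees, less where a joint would pass 70% of its speed; a pose out of reach is approached as far as the arm can. A call is refused whole if a number of a shift passes 0.0417 or a number of a turn 0.125, either way. A call with a gripper value outside its range is refused whole. The fingers move at their own pace and stop on an object; the grip force is fixed at half the most. Time passes only in rows, so rows that do not move let the fingers close. It gives the time, the measured TCP pose, the force, the opening and the grip force at its end, in the units of the state.
- readout.get_obs(): the state, without advancing time (a new reading comes with each control period).
- viewer.capture(name): name is "scene" or "side" or "wrist"; returns the picture (400x640x3 uint8, red, green, blue); there is no depth.
- viewer.camera_info(name): a dict with "fx", "fy", "cx", "cy" (pixels), "origin" and "rotation" of the camera in the world. Camera axes: x right, y up, looking along -z (the intrinsics and any distortion apply to the point x, -y, -z); pixel columns grow to the right and rows downward; lengths in mm; the calibration is good to about 2 mm. A picture is of the moment at which its call begins: read the wrist's pose just before it. camera_info takes no time and is no camera call; for the wrist camera it gives the pose at the moment of the call.
- order.close_job(): hands the job in; it is judged then, once.
The state is a dict: "time": time; "joint_positions": joint angles; "dq": joint speeds; "tau": joint torques, N m; "tool_pos": TCP position; "tcp_rot": TCP orientation; "contact_force": force on the tool from outside, world axes, zero at the start; "moment": the same for the moment, N m; "grip_width": finger opening in mm; "finger_force": force on a finger pad.
Only numpy, scipy, OpenCV 4.12 (cv2) and the standard library are available. Lean on these libraries where they do the work, as an engineer would, in place of code of your own. Each camera call takes 0.05 s, during which the arm holds its last target. There are 200 camera calls.

## Working session

There is one attempt and no reset: what is moved stays moved. The work goes in short steps, Python scripts to look and compute and a shell command to move; the robot and the scene stay as the last step left them, time stands still between calls to the robot, and variables do not carry over. Pictures are saved under pics/ and viewed, at most 10 in all, crops included, and the job is handed in when it is done.

```bash
mkdir -p pics; ls
python3 - <<'E'
from plant import readout, viewer, order, bot
import cv2
for n in("scene","side"):
    cv2.imwrite(f"pics/{n}0.png",viewer.capture(n)[:,:,::-1]); i=viewer.camera_info(n); print(n,i)
o=readout.get_obs(); print(o["time"],o["tool_pos"],o["tcp_rot"],o["grip_width"])
E
```

```text
pics
scene {'fx': 367.3637218324085, 'fy': 367.3637218324085, 'cx': 315.7435691866483, 'cy': 197.90495694538524, 'origin': array([-32.02441093, 733.74360602, 567.7996492 ]), 'rotation': array([ 1.12622852,  0.00454929, -2.51263849])}
side {'fx': 423.66642367473395, 'fy': 423.66642367473395, 'cx': 317.32601793361283, 'cy': 198.028640304034, 'origin': array([  410.44946414, -1092.10914802,   791.80053732]), 'rotation': array([ 1.00435934,  0.01736073, -0.12505253])}
0.1 [ 227.72479465 -472.75917505  291.63069891] [-3.14026293e+00 -1.84958761e-04  4.48778313e-01] 92.02269021209558
```

View pics/scene0.png

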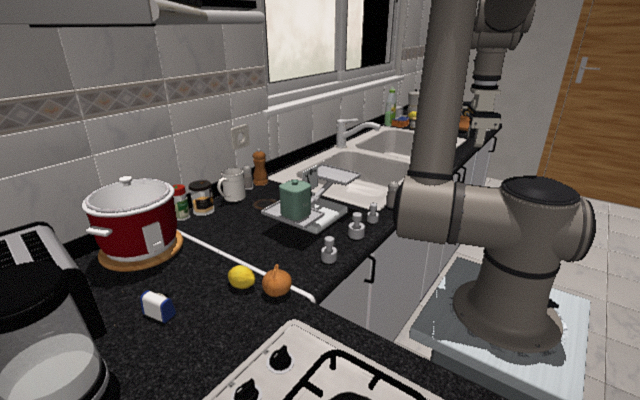

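View pics/side0.png

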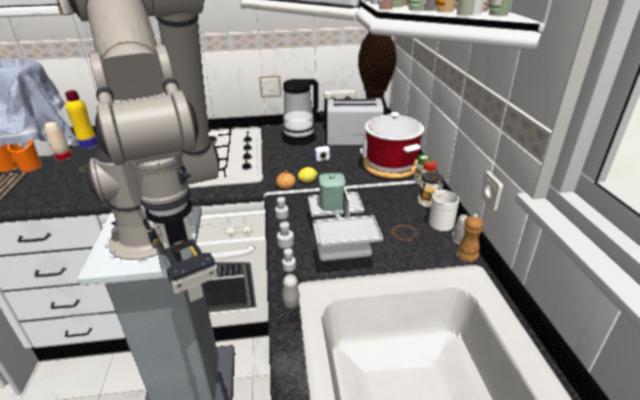

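The scene view shows three weights at about (329,250), (356,226) and (373,212). In the side view they are at about (282,207), (286,234) and (289,259), with the shaker at (290,290) and the right pan at (347,230). I'll enlarge both.

```bash
cat > h.py <<'E'
import numpy as np,cv2
from scipy.spatial.transform import Rotation as R
from plant import readout, viewer, order, bot
def ray(n,u,v,i=None):
    i=i or viewer.camera_info(n)
    d=R.from_euler('xyz',i['rotation']).apply([(u-i['cx'])/i['fx'],-(v-i['cy'])/i['fy'],-1]); return np.array(i['origin']),d
def atz(n,u,v,z,i=None):
    o,d=ray(n,u,v,i); return o+d*(z-o[2])/d[2]
def crop(n,x,y,w,h,k,f):
    im=viewer.capture(n)[y:y+h,x:x+w,::-1]; cv2.imwrite(f,cv2.resize(im,None,fx=k,fy=k,interpolation=cv2.INTER_CUBIC))
E
python3 - <<'E'
import cv2,numpy as np
a=cv2.imread('pics/side0.png')[165:315,255:395]; b=cv2.imread('pics/scene0.png')[165:285,255:415]
a=cv2.resize(a,None,fx=4,fy=4,interpolation=2);cv2.imwrite('pics/s1.png',a)
cv2.imwrite('pics/c1.png',cv2.resize(b,None,fx=5,fy=5,interpolation=2))
E
```

```text
(no output)
```

View pics/s1.png

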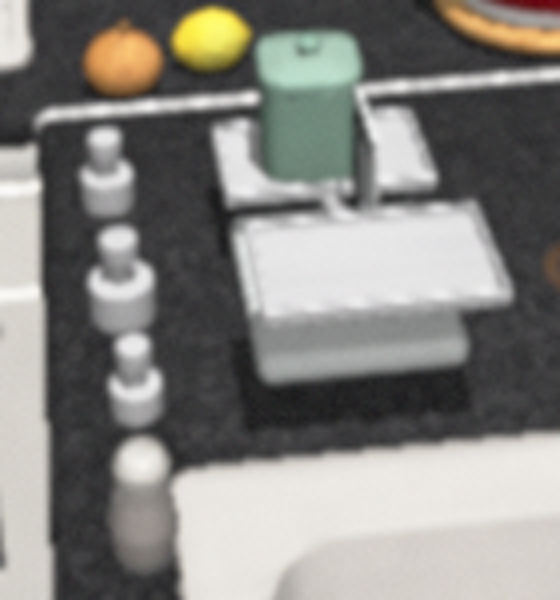

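View pics/c1.png

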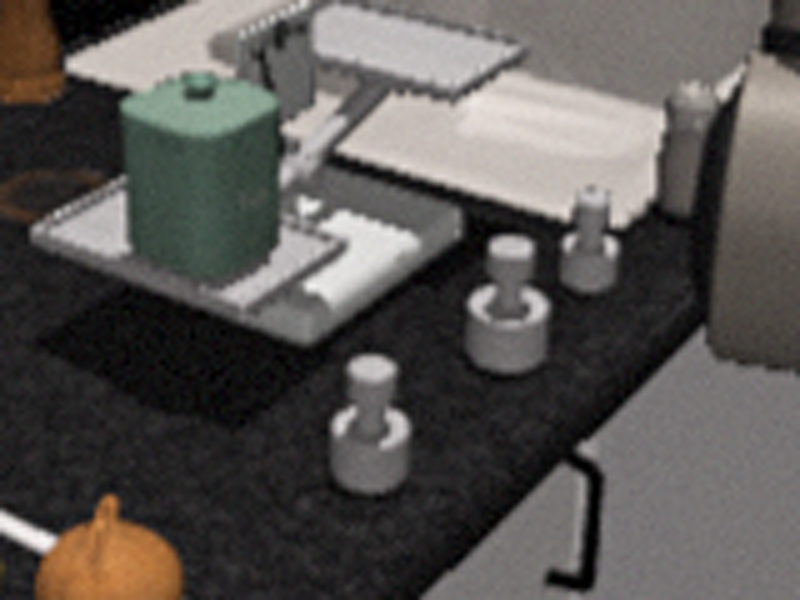

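The side crop shows knob tops at about (104,133), (118,236) and (132,342). The middle weight is the widest, and the right pan's corners are (232,222), (475,202), (513,298) and (253,322).

Run:
```python
from h import *
np.set_printoptions(precision=1,suppress=True)
S=lambda u,v:(255+u/4,165+v/4); C=lambda u,v:(255+u/5,165+v/5)
def tri(s,c):
    o1,d1=ray("side",*S(*s));o2,d2=ray("scene",*C(*c))
    t=np.linalg.lstsq(np.c_[d1,-d2],o2-o1,rcond=None)[0];return (o1+d1*t[0]+o2+d2*t[1])/2,np.linalg.norm(o1+d1*t[0]-o2-d2*t[1])
for s,c in(((104,134),(372,365)),((118,238),(512,246)),((132,344),(592,195)),((141,450),(695,95))): print(tri(s,c))
for z in(66,): print(atz("side",*S(104,134),z))
print(atz("side",*S(118,238),72),atz("side",*S(132,344),60))
print('pan')
P=[(232,222),(475,202),(513,298),(253,322)]
for z in (113,118,123,128):
    p=np.array([atz("side",*S(*q),z) for q in P]); print(z,p.mean(0),[np.linalg.norm(p[i]-p[i-1]) for i in range(4)])
print(tri((475,202),(312,5)),tri((513,298),(528,42)))
Q=[(212,127),(418,108),(437,185),(230,207)]
for z in (67,77):
    p=np.array([atz("side",*S(*q),z) for q in Q]); print(z,p.mean(0))
B=[(258,383),(467,360)]
print([atz("side",*S(*q),0) for q in B])
```

```text
(array([423. ,  55.7,  65.2]), np.float64(5.036776802624454))
(array([425.8, -92.8,  69.6]), np.float64(4.339133525025944))
(array([ 428.9, -199.2,   58.1]), np.float64(2.665366208787355))
(array([ 425. , -329.8,   81.9]), np.float64(6.862453215422289))
[425.1  56.8  66. ]
[427.7 -94.4  72. ] [ 430.  -200.6   60. ]
pan
113 [ 590.8 -199.8  113. ] [np.float64(110.4386047048668), np.float64(170.7073247124439), np.float64(109.21395479876938), np.float64(168.8338998544083)]
118 [ 589.5 -206.4  118. ] [np.float64(109.62512122457045), np.float64(169.44990581449343), np.float64(108.40949200893171), np.float64(167.59028048043453)]
123 [ 588.2 -212.9  123. ] [np.float64(108.81163774427411), np.float64(168.1924869165431), np.float64(107.60502921909415), np.float64(166.34666110646103)]
128 [ 586.9 -219.5  128. ] [np.float64(107.99815426397741), np.float64(166.93506801859263), np.float64(106.80056642925669), np.float64(165.10304173248744)]
(array([ 653.4, -200. ,  142.8]), np.float64(23.022928428953453)) (array([ 605.1, -323.4,  122.8]), np.float64(129.00094742888575))
67 [594.   -1.8  67. ]
77 [591.5 -16.9  77. ]
[array([ 517. , -183.4,    0. ]), array([ 668.4, -180.4,    0. ])]
```

```bash
python3 -m creep '0.0165 0.0315 0 0 0 -0.056 100;0.0165 0.0315 0 0 0 -0.056 100;0.0165 0.0315 0 0 0 -0.056 100;0.0165 0.0315 0 0 0 -0.056 100;0.0165 0.0315 0 0 0 -0.056 100;0.0165 0.0315 0 0 0 -0.056 100;0.0165 0.0315 0 0 0 -0.056 100;0.0165 0.0315 0 0 0 -0.056 100' && python3 -m creep '0.0165 0.0315 0 0 0 0 100;0.0165 0.0315 0 0 0 0 100;0.0165 0.0315 0 0 0 0 100;0.0165 0.0315 0 0 0 0 100;0 0 0 0 0 0 100;0 0 0 0 0 0 100'
python3 - <<'E'
from h import *
o=readout.get_obs(); print(o["time"],o["tool_pos"],o["tcp_rot"])
i=viewer.camera_info("wrist");print(i,R.from_euler('xyz',i['rotation']).as_matrix())
cv2.imwrite("pics/w0.png",viewer.capture("wrist")[:,:,::-1])
E
```

```text
time: 0.77
tool_pos: [360.1, -219.3, 292.1]
tcp_rot: [-3.141, 0.0, -0.002]
contact_force: [-0.0, -1.3, 0.2]
grip_width: 91.9
finger_force: 0.0
time: 1.27
tool_pos: [426.1, -93.4, 291.9]
tcp_rot: [-3.142, 0.001, 0.005]
contact_force: [0.3, -0.4, 0.0]
grip_width: 91.6
finger_force: 0.0
1.2667 [426.10421807 -93.44644176 291.94897745] [-3.14153589e+00  7.15844079e-04  5.03098917e-03]
{'fx': 296.30367323334553, 'fy': 296.30367323334553, 'cx': 318.7483825616173, 'cy': 197.56082382323618, 'origin': array([506.94051609, -93.27524204, 384.67728869]), 'rotation': array([-3.02484368e-01,  4.66389541e-04, -1.56632898e+00])} [[ 4.46733513e-03  9.54589214e-01  2.97891716e-01]
 [-9.99989913e-01  4.40344837e-03  8.85575968e-04]
 [-4.66389524e-04 -2.97892667e-01  9.54599257e-01]]
```

View pics/w0.png

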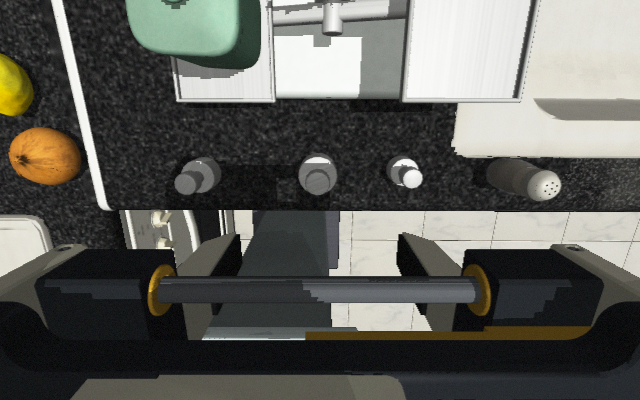

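The wrist view shows knob tops at (187,182) for the 300 g, (317,180) for the 400 g and (411,178) for the 200 g. The pan near edges are 403–524 (right) and 178–274 (left), and that width ratio of about 1.25 suggests a 0.7 kg canister.

Run:
```python
from h import *
np.set_printoptions(precision=1,suppress=True)
for u,v,z in((187,182,66),(317,180,72),(411,178,60),(403,98,130),(524,100,130),(178,99,66),(274,101,66)): print(atz("wrist",u,v,z))
```

```text
[424.8  51.4  66. ]
[428.9 -92.8  72. ]
[ 428.5 -198.4   60. ]
[ 512.2 -163.1  130. ]
[ 510.9 -262.1  130. ]
[512.1  49.2  66. ]
[510.4 -48.7  66. ]
```

```bash
python3 -m creep '0.001 0 -0.03 0 0 0 100;0 0 -0.04 0 0 0 100;0 0 -0.04 0 0 0 100;0 0 -0.04 0 0 0 100;0 0 -0.023 0 0 0 100;0 0 -0.01 0 0 0 100;0 0 0 0 0 0 100;0 0 0 0 0 0 50' && python3 -m creep '0 0 0 0 0 0 0;0 0 0 0 0 0 0;0 0 0 0 0 0 0;0 0 0 0 0 0 0;0 0 0 0 0 0 0;0 0 0 0 0 0 0;0 0 0 0 0 0 0;0 0 0 0 0 0 0'
```

```text
time: 1.98
tool_pos: [426.3, -96.1, 109.0]
tcp_rot: [-3.141, 0.001, -0.001]
contact_force: [0.1, 0.3, 0.8]
grip_width: 88.3
finger_force: 0.0
time: 2.65
tool_pos: [426.8, -95.0, 109.3]
tcp_rot: [3.141, -0.0, 0.001]
contact_force: [0.2, -0.2, 0.4]
grip_width: 36.0
finger_force: 0.0
```

```bash
python3 -m creep '0 0 0 0 0 0 0;0 0 0 0 0 0 0;0 0 0.01 0 0 0 0;0 0 0.03 0 0 0 0;0 0 0.035 0 0 0 0;0 0 0.035 0 0 0 0;0 0 0.035 0 0 0 0;0 0 0.026 0 0 0 0' && python3 -m creep '0.025 -0.015 0 0 0 0 0;0.025 -0.015 0 0 0 0 0;0.025 -0.015 0 0 0 0 0;0.025 -0.015 0 0 0 0 0;0.025 -0.015 0 0 0 0 0;0.025 -0.015 0 0 0 0 0;0.025 -0.015 0 0 0 0 0;0.025 -0.015 0 0 0 0 0' && python3 -m creep '0 0 -0.01 0 0 0 0;0 0 -0.008 0 0 0 0;0 0 -0.004 0 0 0 0;0 0 0 0 0 0 0;0 0 0 0 0 0 0'
```

```text
time: 3.32
tool_pos: [426.7, -95.0, 282.6]
tcp_rot: [3.141, -0.001, 0.001]
contact_force: [1.1, -0.8, -4.4]
grip_width: 26.9
finger_force: 30.0
time: 3.98
tool_pos: [627.5, -215.6, 278.7]
tcp_rot: [-3.141, 0.003, 0.001]
contact_force: [1.2, -0.9, -3.4]
grip_width: 26.7
finger_force: 30.0
time: 4.4
tool_pos: [626.1, -214.4, 258.1]
tcp_rot: [-3.141, 0.001, 0.001]
contact_force: [0.8, -0.0, -3.5]
grip_width: 26.5
finger_force: 30.0
```

```bash
python3 -m creep '0 0 -0.005 0 0 0 0;0 0 -0.005 0 0 0 0;0 0 -0.005 0 0 0 0;0 0 -0.005 0 0 0 0;0 0 -0.003 0 0 0 0;0 0 -0.003 0 0 0 0;0 0 -0.003 0 0 0 0;0 0 0 0 0 0 0' && python3 -m creep '0 0 -0.003 0 0 0 0;0 0 -0.003 0 0 0 0;0 0 -0.003 0 0 0 0;0 0 -0.003 0 0 0 0;0 0 -0.002 0 0 0 0;0 0 0 0 0 0 0;0 0 0 0 0 0 0;0 0 0 0 0 0 0'
python3 - <<'E'
from h import *
cv2.imwrite("pics/w1.png",viewer.capture("wrist")[:,:,::-1])
E
```

```text
time: 5.07
tool_pos: [626.6, -214.9, 228.4]
tcp_rot: [-3.141, 0.001, 0.001]
contact_force: [-0.4, 1.2, -4.2]
grip_width: 26.6
finger_force: 30.0
time: 5.73
tool_pos: [627.0, -215.2, 215.6]
tcp_rot: [3.141, -0.001, 0.001]
contact_force: [-0.3, -1.9, -1.2]
grip_width: 26.8
finger_force: 30.0
```

View pics/w1.png

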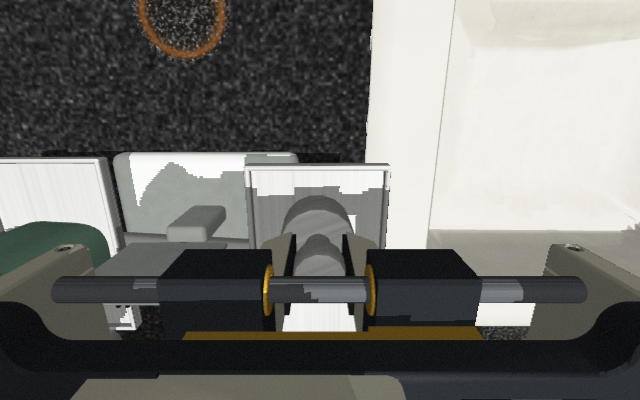

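The weight is inside the right pan, with its foot's far edge at row 195 and the lip at row 168. The pan is loaded partly, so I'll lower a little more and then release.

```bash
python3 -m creep '0 0 -0.002 0 0 0 0;0 0 -0.002 0 0 0 0;0 0 0 0 0 0 0;0 0 0 0 0 0 0;0 0 0 0 0 0 0;0 0 0 0 0 0 0;0 0 0 0 0 0 0;0 0 0 0 0 0 0' && python3 -m creep '0 0 0 0 0 0 40;0 0 0 0 0 0 40;0 0 0 0 0 0 40;0 0 0 0 0 0 40;0 0 0 0 0 0 40;0 0 0 0 0 0 50;0 0 0.01 0 0 0 50;0 0 0.03 0 0 0 50' && python3 -m creep '-0.02 0.0 0.04 0 0 0 50;-0.04 0 0.03 0 0 0 50;-0.04 0 0 0 0 0 70;-0.04 0.01 0 0 0 0 100;-0.03 0.04 0 0 0 0 100;-0.02 0.04 0 0 0 0 100;0 0.03 0 0 0 0 100;0 0 0 0 0 0 100'
python3 - <<'E'
from h import *
cv2.imwrite("pics/w2.png",viewer.capture("wrist")[:,:,::-1])
cv2.imwrite("pics/s2full.png",viewer.capture("side")[:,:,::-1])
E
```

```text
time: 6.45
tool_pos: [626.9, -215.1, 211.3]
tcp_rot: [3.141, -0.0, 0.001]
contact_force: [-0.0, -3.3, -0.5]
grip_width: 27.0
finger_force: 30.0
time: 7.12
tool_pos: [625.2, -214.2, 247.4]
tcp_rot: [-3.138, 0.008, 0.001]
contact_force: [0.2, -0.7, 0.6]
grip_width: 45.3
finger_force: 0.0
time: 7.78
tool_pos: [449.8, -100.4, 315.1]
tcp_rot: [-3.14, -0.002, 0.003]
contact_force: [-0.2, 0.0, 0.6]
grip_width: 81.3
finger_force: 0.0
```

View pics/w2.png

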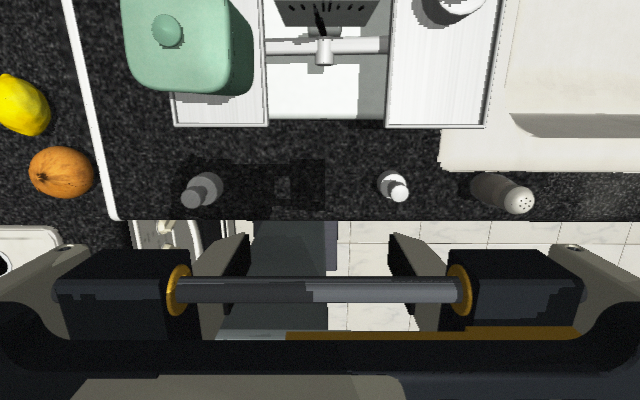

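The 400 g weight stands in the right pan and the pointer leans left. The pan edges at 386–488 and 174–268 give a tilt of about −0.115, so roughly 0.29 kg is missing. I'll enlarge to confirm.

Run:
```python
from h import *
a=cv2.imread('pics/w2.png')[0:140,165:500]
b=a[0:45,100:220]
a=a[70:140]
a=cv2.resize(a,(800,167),interpolation=2);b=cv2.resize(b,(800,300),interpolation=2)
cv2.imwrite('pics/w2c.png',np.vstack([a,b]))
```

```text
(no output)
```

View pics/w2c.png

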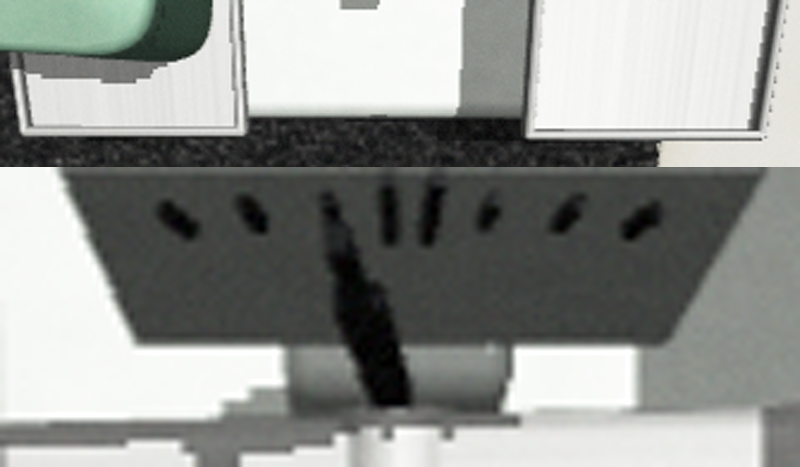

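The pointer tip is at about the −0.1 tick, so the canister is roughly 0.66–0.69 kg and the 300 g weight is next.

Run:
```python
from h import *
print(atz("wrist",191,200,66),readout.get_obs()["tool_pos"],readout.get_obs()["tcp_rot"])
```

```text
[422.90317718  50.45008629  66.        ] [ 451.31016088 -103.72209567  314.80175179] [ 3.14040255e+00 -2.13367137e-03  2.90685060e-03]
```

```bash
python3 -m creep '-0.007 0.039 0 0 0 0 100;-0.007 0.039 0 0 0 0 100;-0.007 0.039 0 0 0 0 100;-0.006 0.039 -0.02 0 0 0 100;0 0 -0.04 0 0 0 100;0 0 -0.04 0 0 0 100;0 0 -0.04 0 0 0 100;0 0 -0.02 0 0 0 100' && python3 -m creep '0 0 0 0 0 0 100;0 0 0 0 0 0 100'
python3 - <<'E'
from h import *
cv2.imwrite("pics/w3.png",viewer.capture("wrist")[:,:,::-1])
E
```

```text
time: 8.55
tool_pos: [423.5, 48.9, 151.3]
tcp_rot: [3.141, 0.004, 0.001]
contact_force: [-0.7, -0.3, -0.8]
grip_width: 91.8
finger_force: 0.0
time: 8.72
tool_pos: [425.1, 48.7, 154.5]
tcp_rot: [3.141, 0.002, -0.0]
contact_force: [0.3, 0.1, 1.2]
grip_width: 91.6
finger_force: 0.0
```

View pics/w3.png

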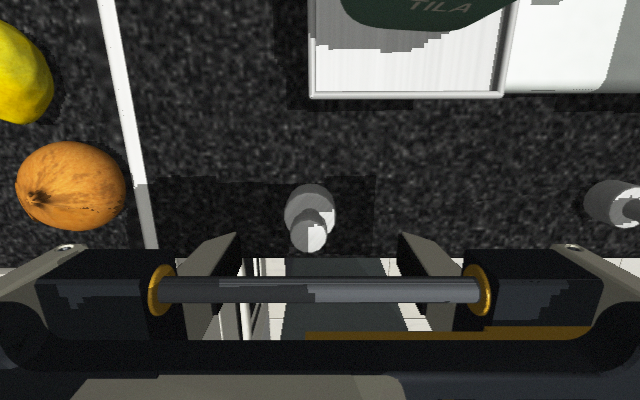

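The knob is at (309,232), about 5 mm to the +y side of the gripper's middle, and nothing is in the way of the fingers.

```bash
python3 -m creep '0 0.005 -0.02 0 0 0 100;0 0 -0.02 0 0 0 100;0 0 -0.011 0 0 0 100;0 0 0 0 0 0 0;0 0 0 0 0 0 0;0 0 0 0 0 0 0;0 0 0 0 0 0 0;0 0 0 0 0 0 0' && python3 -m creep '0 0 0 0 0 0 0;0 0 0 0 0 0 0;0 0 0 0 0 0 0;0 0 0 0 0 0 0;0 0 0 0 0 0 0;0 0 0 0 0 0 0;0 0 0 0 0 0 0'
```

```text
time: 9.43
tool_pos: [425.3, 54.2, 104.7]
tcp_rot: [3.141, -0.002, 0.001]
contact_force: [0.8, -0.4, 0.1]
grip_width: 63.1
finger_force: 0.0
time: 10.02
tool_pos: [424.6, 54.4, 103.6]
tcp_rot: [-3.142, 0.0, 0.001]
contact_force: [-0.5, 1.8, 0.3]
grip_width: 24.9
finger_force: 30.0
```

```bash
python3 -m creep '0 0 0.01 0 0 0 0;0 0 0.03 0 0 0 0;0 0 0.035 0 0 0 0;0 0 0.035 0 0 0 0;0 -0.02 0.035 0 0 0 0;0 -0.03 0.015 0 0 0 0;0 -0.035 0 0 0 0 0;0 -0.035 0 0 0 0 0' && python3 -m creep '0.01 -0.035 0 0 0 0 0;0.02 -0.035 0 0 0 0 0;0.025 -0.035 0 0 0 0 0;0.025 -0.025 0 0 0 0 0;0.025 -0.015 0 0 0 0 0;0.015 -0.005 0 0 0 0 0;0.01 0 0 0 0 0 0;0 0 0 0 0 0 0' && python3 -m creep '0 0 -0.01 0 0 0 0;0 0 -0.015 0 0 0 0;0 0 -0.01 0 0 0 0;0 0 0 0 0 0 0;0 0 0 0 0 0 0'
```

```text
time: 10.68
tool_pos: [424.5, -66.7, 264.7]
tcp_rot: [3.141, -0.002, 0.003]
contact_force: [1.0, 0.9, -4.2]
grip_width: 25.6
finger_force: 30.0
time: 11.35
tool_pos: [554.8, -215.0, 262.1]
tcp_rot: [-3.141, 0.001, 0.001]
contact_force: [-1.2, 0.3, -2.5]
grip_width: 25.2
finger_force: 30.0
time: 11.77
tool_pos: [553.0, -214.2, 228.0]
tcp_rot: [-3.141, 0.002, 0.001]
contact_force: [0.3, -0.6, -2.8]
grip_width: 24.7
finger_force: 30.0
```

```bash
python3 -m creep '0 0 -0.005 0 0 0 0;0 0 -0.005 0 0 0 0;0 0 -0.004 0 0 0 0;0 0 -0.004 0 0 0 0;0 0 -0.003 0 0 0 0;0 0 -0.003 0 0 0 0;0 0 -0.003 0 0 0 0;0 0 -0.003 0 0 0 0' && python3 -m creep '0 0 -0.002 0 0 0 0;0 0 0 0 0 0 0;0 0 0 0 0 0 0;0 0 0 0 0 0 0;0 0 0 0 0 0 0;0 0 0 0 0 0 0;0 0 0 0 0 0 0;0 0 0 0 0 0 0'
```

```text
time: 12.43
tool_pos: [553.9, -214.7, 198.7]
tcp_rot: [3.141, -0.001, 0.001]
contact_force: [0.8, 0.5, 0.3]
grip_width: 24.8
finger_force: 30.0
time: 13.1
tool_pos: [553.8, -214.7, 196.8]
tcp_rot: [3.141, -0.0, 0.001]
contact_force: [0.2, -0.6, -0.7]
grip_width: 24.8
finger_force: 30.0
```

Unloaded; release, back off and look at the dial.

```bash
python3 -m creep '0 0 0 0 0 0 40;0 0 0 0 0 0 40;0 0 0 0 0 0 40;0 0 0 0 0 0 40;0 0 0 0 0 0 40;0 0 0 0 0 0 50;0 0 0.01 0 0 0 50;0 0 0.03 0 0 0 50' && python3 -m creep '0 0 0.04 0 0 0 50;-0.02 0 0.035 0 0 0 50;-0.03 0.015 0.005 0 0 0 50;-0.03 0.03 0 0 0 0 50;-0.02 0.035 0 0 0 0 50;-0.015 0.03 0 0 0 0 50;0 0 0 0 0 0 50;0 0 0 0 0 0 50' && python3 -m creep '0 0 0 0 0 0 50;0 0 0 0 0 0 50;0 0 0 0 0 0 50;0 0 0 0 0 0 50;0 0 0 0 0 0 50;0 0 0 0 0 0 50;0 0 0 0 0 0 50;0 0 0 0 0 0 50'
python3 - <<'E'
from h import *
w=viewer.capture("wrist")[:,:,::-1]; s=viewer.capture("side")[:,:,::-1]
a=cv2.resize(w[:240],(640,240)); b=cv2.resize(w[0:60,240:410],(640,226),interpolation=2)
c=np.zeros((0,640,3),np.uint8)
cv2.imwrite("pics/w4.png",np.vstack([a,b]))
E
```

```text
time: 13.77
tool_pos: [552.1, -213.7, 233.4]
tcp_rot: [-3.137, 0.008, 0.001]
contact_force: [0.0, 0.5, -0.4]
grip_width: 45.5
finger_force: 0.0
time: 14.43
tool_pos: [438.9, -104.1, 318.1]
tcp_rot: [3.14, -0.002, 0.003]
contact_force: [0.7, -0.2, -0.6]
grip_width: 46.0
finger_force: 0.0
time: 15.1
tool_pos: [439.4, -105.2, 316.6]
tcp_rot: [3.142, 0.0, 0.001]
contact_force: [-0.3, -0.1, 0.1]
grip_width: 45.9
finger_force: 0.0
```

View pics/w4.png

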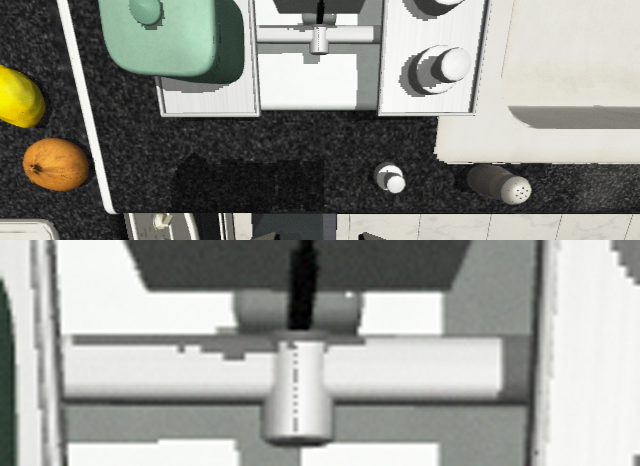

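Both weights stand upright in the right pan. The pans look equally high and the pointer at (320,10) is near upright, but the marks are out of view. I'll step forward and check the marks numerically.

```bash
python3 -m creep '0.02 0 0.01 0 0 0 50;0.02 0 0.01 0 0 0 50;0 0 0 0 0 0 50;0 0 0 0 0 0 50;0 0 0 0 0 0 50;0 0 0 0 0 0 50'
python3 - <<'E'
from h import *
w=viewer.capture("wrist").max(2)
for r in range(0,56,2): print(r,''.join('#' if p<35 else '+' if p<55 else '.' for p in w[r,265:375]))
E
```

```text
time: 15.7
tool_pos: [478.4, -104.9, 336.1]
tcp_rot: [-3.141, 0.002, 0.001]
contact_force: [-0.4, 0.4, -0.5]
grip_width: 45.8
finger_force: 0.0
0 .++++..+++++###+++#####+##+...+++..++#++..++++###+######+..+++++++++++#++++####+++##+..++++...++###+##+..+...+
2 +++++++##+++++.++++++++###+.+++++++##+++++++++++++######+++###+++++++++++.+########+++#++++...+++++++##++++++.
4 +++++++####+#+++++++++++#++++++++++++++++++++#+++++++++++++###++##++++++++++######++++++++..+++++####+####++++
6 +++##++++++++++++++++++#+++++++#####++##++++++#+++++++++++++++++##++++...++########++++##+++++#######+#####+++
8 +++######+++++.++++++++#+++++++#########+++++++++++#++++++++++++++++++...++##+#+++++++####++++####++++###+##++
10 +++++######+++..+++++++#######++++####+##+++++###+###+++##++++.+++++++++#+#++++++++++####+.++#####+++++++++++#
12 ++.+##########++#++#+########+++++###+.+++++########+++++#####++++#+++++#####+###########++++#+++++++++#######
14 ..............................................................................................................
16 ..............................................
[... 1530 characters left out ...]
................
44 ..............................................................................................................
46 ..............................................................................................................
48 ..............................................................................................................
50 ..............................................................................................................
52 .....................+#+.......+##+.......++#.....###...+##.....#+........+#+........+##......................
54 .....................+####+.....+###.......##+....+##...++.....+##.......+###......#####......................
```

Run:
```python
from h import *
w=viewer.capture("wrist").max(2)
for r in range(49,84): print(r,''.join('#' if p<35 else '+' if p<55 else '.' for p in w[r,280:360]))
```

```text
49 ................................................................................
50 ................................................................................
51 ............................+.......++............++............................
52 ......+++.......+##+.......+#+.....###...+##.....#+........+#+........+##.......
53 .....+####+.....+####......+##+....###..+##+....+##.......+##+......+###+.......
54 ......+####.....+####.......##+....+##...+#+....###.......####.....+#####.......
55 .......+###.......+++.......++.....+##..........++.........+.......+##+.........
56 ....................................++..+.......................................
57 .......................................++.......................................
58 ......................................++###+....................................
59 ......................................######+...................................
60 .....................................+######+...................................
61 .....................................+######....................................
62 .....
[... 1139 characters left out ...]
............................
76 ................................................................................
77 ................................................................................
78 ................................................................................
79 ................................................................................
80 ................................................................................
81 ................................................................................
82 ................................................................................
83 ................................................................................
```

Run:
```python
from h import *
w=np.mean([viewer.capture("wrist").mean(2) for _ in range(6)],0)
print(np.arange(310,330))
for r in range(48,72): print(r,w[r,310:330].astype(int))
for r in(110,120,125,130,135,140): 
    g=np.abs(np.diff(w[r])); print(r,[(j,int(g[j])) for j in range(140,500) if g[j]>35])
```

```text
[310 311 312 313 314 315 316 317 318 319 320 321 322 323 324 325 326 327
 328 329]
48 [242 242 241 241 241 241 241 241 241 241 241 241 241 241 241 241 242 242
 242 242]
49 [227 228 226 226 225 225 225 225 225 225 224 225 225 225 224 225 225 225
 224 225]
50 [167 167 166 167 162 154 152 162 165 165 164 155 153 155 162 162 162 163
 164 162]
51 [78 77 80 79 74 64 60 71 77 76 76 69 68 70 74 77 75 76 76 77]
52 [63 67 66 66 61 46 42 53 63 65 66 47 47 56 65 67 66 68 67 52]
53 [58 65 66 66 59 29 16 36 61 65 53 26 21 43 60 64 65 66 48 39]
54 [53 66 65 65 66 30 11 26 57 63 50 24  7 41 62 65 65 65 33 20]
55 [52 64 64 65 64 35  9 22 54 63 49 38 34 56 64 64 63 64 35 16]
56 [61 65 65 65 64 44 21 21 56 64 51 52 56 62 65 64 66 65 56 53]
57 [65 65 63 64 64 58 54 53 61 53 44 53 57 62 64 65 66 65 66 65]
58 [65 64 65 65 66 65 64 65 65 52 42 51 55 60 65 64 65 64 65 65]
59 [65 64 65 66 63 64 65 60 49 31 20 23 26 42 58 64 64 64 66 63]
60 [64 63 63 64 64 64 65 39 23 16  7  8 11 16 56 65 65 65 65 66]
61 [65 64 64 64 64 64 62 38 20 10  8  6  8 17 55 63 63 63 64 65]
62 [69 68 67 68 68 68 67 38 21 14  8  9 12 1
[... 1595 characters left out ...]
74), (261, 63), (263, 87), (264, 41), (265, 80), (352, 59), (353, 52), (371, 53), (373, 84), (374, 53), (397, 64), (411, 50), (412, 67), (413, 36), (417, 69), (418, 50), (419, 107), (456, 75), (457, 72), (460, 65), (461, 47), (463, 40), (489, 35)]
135 [(172, 113), (173, 73), (175, 73), (176, 49), (177, 51), (178, 75), (259, 83), (261, 72), (263, 90), (265, 107), (352, 65), (353, 47), (371, 40), (372, 35), (373, 40), (374, 59), (455, 75), (456, 62), (459, 78), (460, 47), (492, 43), (493, 41)]
140 [(173, 114), (174, 50), (176, 75), (177, 36), (178, 89), (179, 47), (259, 72), (261, 48), (263, 67), (264, 41), (372, 85), (373, 47), (454, 61), (455, 57), (456, 41), (458, 70), (459, 51), (496, 46)]
```

The tip reads about +0.013 to +0.02, towards the right pan. That needs a sharper reading, so I'll move the camera closer.

```bash
python3 -m creep '-0.01 0 -0.04 0 0 0 50;0 0 -0.04 0 0 0 50;0 0 -0.036 0 0 0 50;0 0 0 0 0 0 50;0 0 0 0 0 0 50;0 0 0 0 0 0 50;0 0 0 0 0 0 50;0 0 0 0 0 0 50'
python3 - <<'E'
from h import *
w=np.mean([viewer.capture("wrist").mean(2) for _ in range(6)],0)
print(viewer.camera_info("wrist")['origin'])
g=w[0:90,250:390]
print(w[10:90:10,300].astype(int))
for r in range(8,75): print(r,''.join('#' if p<25 else '+' if p<45 else '-' if p<58 else '.' for p in w[r,265:375]))
E
```

```text
time: 16.77
tool_pos: [470.4, -105.5, 222.8]
tcp_rot: [3.14, -0.004, 0.001]
contact_force: [0.6, -0.2, -0.0]
grip_width: 45.7
finger_force: 0.0
[ 550.1223615  -105.26743022  313.91745994]
[ 62  62 127  98 223 165 139 139]
8 ......................................................+#####-.................................................
9 ...................................................---+#####+--...............................................
10 ...................................................-++######++-...............................................
11 ...................................................+++######++-...............................................
12 ...................................................+##########-...............................................
13 ..................................................-+##########-...............................................
14 ..................................................-+##########-...............................................
15 ..................................................-+##########-................
[... 6057 characters left out ...]
................
69 ..............................................................................................................
70 ..............................................................................................................
71 ..............................................................................................................
72 ..............................................................................................................
73 ..............................................................................................................
74 ..............................................................................................................
```

Marks are just off the top; shift forward 15 mm.

```bash
python3 -m creep '0.015 0 0 0 0 0 50;0 0 0 0 0 0 50;0 0 0 0 0 0 50;0 0 0 0 0 0 50'
python3 - <<'E'
from h import *
w=np.mean([viewer.capture("wrist").mean(2) for _ in range(6)],0)
print(viewer.camera_info("wrist")['origin'])
for r in range(0,48): print(r,''.join('#' if p<25 else '+' if p<45 else '-' if p<58 else '.' if p<90 else ' ' for p in w[r,270:370]))
E
```

```text
time: 17.4
tool_pos: [483.8, -105.0, 220.5]
tcp_rot: [-3.141, 0.001, 0.001]
contact_force: [-0.5, -0.1, 1.4]
grip_width: 45.9
finger_force: 0.0
[ 564.87939051 -105.27887989  313.52165675]
0                                                                                                     
1                                                                                                     
2                                                                                                     
3                                                                                                     
4                                                                                                     
5                                                                                                     
6                                                                                                     
7                                                                                                     
8                                                                                       
[... 3342 characters left out ...]
41 ..............................................+##########-..........................................
42 ..............................................+##########-..........................................
43 ..............................................+##########-..........................................
44 ..............................................+##########+-.........................................
45 ..............................................+##########+..........................................
46 ..............................................+##########-..........................................
47                           ....               .+##########.             ..
```

Run:
```python
from h import *
w=cv2.imread("pics/w2.png").mean(2)
print(np.arange(305,336))
for r in range(0,20): print(r,w[r,305:336].astype(int))
```

```text
[305 306 307 308 309 310 311 312 313 314 315 316 317 318 319 320 321 322
 323 324 325 326 327 328 329 330 331 332 333 334 335]
0 [ 99 101  97  96  98  97  96  97  96 102 100  92  99 101  91  96  93  80
  75  85  98 101  99 103  87  76  82  96 100 101  97]
1 [64 68 70 70 69 68 67 65 68 66 66 71 65 65 65 68 62 52 49 63 67 68 68 71
 52 52 53 68 69 65 69]
2 [68 62 67 62 66 65 67 67 64 66 69 70 69 66 64 66 63 50 44 57 65 66 65 53
 38 48 55 61 65 68 67]
3 [65 66 64 64 66 67 65 64 56 52 63 66 67 68 67 70 54 23 13 43 59 68 65 55
 21  7 19 58 66 68 66]
4 [66 64 67 66 63 69 60 56 31 24 54 68 66 68 67 65 50 20 10 39 61 63 65 47
 17  2 43 67 66 67 68]
5 [66 65 66 68 65 64 66 59 41 31 36 57 64 67 69 68 54 24  9 27 59 65 67 32
 10 12 45 65 69 63 66]
6 [63 68 65 64 62 62 65 66 30  7 15 56 66 66 66 66 53 23  0 30 59 67 62 34
  6  4 55 65 68 63 65]
7 [52 67 68 62 68 64 64 65 45 19 13 57 67 67 64 67 64 26  8 29 57 65 66 27
  9 13 56 66 65 65 64]
8 [54 65 63 65 65 67 67 64 45 30 26 35 61 66 64 64 65 30 12 25 56 63 47 24
  8 12 57 63 64 65 65]
9 [55 66 63 67 68 65 68 68 52 39 38 39 36 60 63 64 63 27 10 
[... 327 characters left out ...]
 68 66]
13 [64 65 63 60 65 65 64 65 51 24 13 12 11 29 56 67 63 65 66 67 63 63 64 63
 66 65 66 62 64 69 65]
14 [62 65 62 66 66 64 65 65 64 32  9  4  5  5 54 63 67 66 66 62 64 64 65 64
 67 65 65 67 65 67 65]
15 [65 61 63 65 65 62 62 67 63 40 13  3  3  9 34 58 68 63 65 64 67 63 66 65
 64 66 64 67 65 67 65]
16 [64 64 62 65 64 68 63 66 63 65 29  5  3  5 25 61 64 64 65 65 64 64 68 61
 64 64 66 67 65 67 66]
17 [65 67 63 63 68 65 62 62 63 57 31 10  5  7  8 27 31 56 69 62 65 62 67 66
 68 63 68 64 67 65 61]
18 [69 65 62 65 63 61 61 66 62 58 25  7 12  4  6 13 17 32 56 63 64 66 66 66
 63 67 63 67 64 65 64]
19 [67 67 65 68 62 66 64 61 64 54 27 11  8  9 10 17 29 34 57 65 63 63 62 62
 65 66 63 65 66 64 64]
```

A careful re-reading changes the answer. The grey tip is at −0.09 with the 400 g weight alone and about +0.025 now, so the canister is about 0.63 kg. That calls for 400 + 200 g, so I'll swap the 300 g weight out.

```bash
python3 -m creep '0 0 0.035 0 0 0 50;0 -0.01 0.035 0 0 0 50;0.02 -0.03 0 0 0 0 50;0.02 -0.03 0 0 0 0 50;0.02 -0.03 0 0 0 0 50;0.01 -0.01 0 0 0 0 50;0 0 0 0 0 0 50;0 0 0 0 0 0 50' && python3 -m creep '0 0 -0.03 0 0 0 50;0 0 -0.03 0 0 0 50;0 0 -0.02 0 0 0 50;0 0 0 0 0 0 50;0 0 0 0 0 0 50'
```

```text
time: 18.37
tool_pos: [554.1, -215.3, 289.9]
tcp_rot: [-3.141, 0.001, -0.0]
contact_force: [-0.7, 1.0, -1.2]
grip_width: 46.0
finger_force: 0.0
time: 18.78
tool_pos: [553.6, -214.0, 210.6]
tcp_rot: [-3.141, 0.002, 0.002]
contact_force: [0.2, -0.1, 0.6]
grip_width: 45.8
finger_force: 0.0
```

```bash
python3 -m creep '0 0 -0.015 0 0 0 50;0 0 0 0 0 0 30;0 0 0 0 0 0 0;0 0 0 0 0 0 0;0 0 0 0 0 0 0;0 0 0 0 0 0 0;0 0 0 0 0 0 0;0 0 0 0 0 0 0' && python3 -m creep '0 0 0.005 0 0 0 0;0 0 0.005 0 0 0 0;0 0 0.005 0 0 0 0;0 0 0.01 0 0 0 0;0 0 0.015 0 0 0 0;0 0 0.025 0 0 0 0;0 0 0.025 0 0 0 0;0 0 0 0 0 0 0'
```

```text
time: 19.45
tool_pos: [554.5, -215.1, 196.1]
tcp_rot: [3.141, -0.001, 0.001]
contact_force: [1.3, 1.4, -0.3]
grip_width: 25.2
finger_force: 30.0
time: 20.12
tool_pos: [555.9, -216.0, 291.8]
tcp_rot: [3.137, -0.009, 0.001]
contact_force: [1.7, -0.6, -1.2]
grip_width: 24.9
finger_force: 30.0
```

```bash
python3 -m creep '-0.02 0 0 0 0 0 0;-0.03 0.02 0 0 0 0 0;-0.03 0.035 0 0 0 0 0;-0.03 0.035 0 0 0 0 0;-0.02 0.035 0 0 0 0 0;0 0.04 0 0 0 0 0;0 0.04 0 0 0 0 0;0 0.035 0 0 0 0 0' && python3 -m creep '0 0.03 -0.02 0 0 0 0;0 0 -0.035 0 0 0 0;0 0 -0.035 0 0 0 0;0 0 -0.035 0 0 0 0;0 0 -0.025 0 0 0 0;0 0 -0.01 0 0 0 0;0 0 0 0 0 0 0;0 0 0 0 0 0 0'
```

```text
time: 20.78
tool_pos: [429.0, 20.1, 285.7]
tcp_rot: [-3.141, -0.0, 0.0]
contact_force: [0.8, 0.5, -3.5]
grip_width: 24.7
finger_force: 30.0
time: 21.45
tool_pos: [429.9, 48.1, 125.4]
tcp_rot: [3.142, 0.001, 0.001]
contact_force: [0.5, -0.3, -2.8]
grip_width: 24.9
finger_force: 30.0
```

```bash
python3 -m creep '0 0 -0.01 0 0 0 0;0 0 -0.005 0 0 0 0;0 0 -0.003 0 0 0 0;0 0 -0.001 0 0 0 0;0 0 -0.001 0 0 0 0;0 0 0 0 0 0 0;0 0 0 0 0 0 0;0 0 0 0 0 0 0'
```

```text
time: 22.12
tool_pos: [431.0, 48.5, 108.2]
tcp_rot: [-3.141, -0.004, 0.001]
contact_force: [-5.0, 2.9, 19.4]
grip_width: 24.8
finger_force: 30.0
```

```bash
python3 -m creep '0 0 -0.001 0 0 0 0;0 0 0 0 0 0 0;0 0 0 0 0 0 0;0 0 0 0 0 0 0'
```

```text
time: 22.45
tool_pos: [431.1, 48.7, 107.9]
tcp_rot: [-3.141, -0.005, 0.001]
contact_force: [-6.6, 4.6, 28.9]
grip_width: 24.9
finger_force: 30.0
```

On the worktop; ease up, release, retreat towards the 200 g weight.

```bash
python3 -m creep '0 0 0.003 0 0 0 0;0 0 0 0 0 0 0;0 0 0 0 0 0 0;0 0 0 0 0 0 0' && python3 -m creep '0 0 0 0 0 0 40;0 0 0 0 0 0 60;0 0 0 0 0 0 60;0 0 0 0 0 0 60;0 0 0 0 0 0 60;0 0 0.01 0 0 0 60;0 0 0.03 0 0 0 60;0 0 0.04 0 0 0 60' && python3 -m creep '0 -0.02 0.04 0 0 0 70;0 -0.04 0 0 0 0 80;0 -0.04 0 0 0 0 80;0 -0.04 0 0 0 0 80;0 -0.04 0 0 0 0 80;0 -0.04 0 0 0 0 80;0 -0.028 0 0 0 0 80;0 0 0 0 0 0 80'
```

```text
time: 22.78
tool_pos: [430.2, 48.1, 108.0]
tcp_rot: [3.142, -0.0, 0.001]
contact_force: [-1.3, 1.5, 6.4]
grip_width: 25.0
finger_force: 30.0
time: 23.45
tool_pos: [428.4, 48.2, 186.5]
tcp_rot: [-3.141, 0.007, 0.001]
contact_force: [1.6, 0.1, -1.1]
grip_width: 54.9
finger_force: 0.0
time: 24.12
tool_pos: [430.2, -203.4, 224.9]
tcp_rot: [3.139, -0.001, -0.004]
contact_force: [-0.9, 0.7, -0.6]
grip_width: 73.5
finger_force: 0.0
```

```bash
python3 -m creep '0 0 0 0 0 0 80;0 0 0 0 0 0 80'
python3 - <<'E'
from h import *
w=viewer.capture("wrist"); cv2.imwrite("pics/w5.png",w[:,:,::-1]); g=w.mean(2)
i=viewer.camera_info("wrist")
# predicted pixel of each knob top
def proj(p):
    q=R.from_euler('xyz',i['rotation']).inv().apply(np.array(p)-i['origin']); return i['cx']+i['fx']*q[0]/-q[2], i['cy']-i['fy']*q[1]/-q[2]
for n,p in(("200",(429,-199.5,60)),("200foot",(429,-199.5,26)),("300",(431,48.5,66))):
    print(n,proj(p))
u,v=map(int,proj((429,-199.5,60)))
for r in range(v-24,v+20,3): print(r,u-30,''.join('#' if p>170 else '+' if p>110 else '-' if p>75 else '.' for p in g[r,u-30:u+30]))
u,v=map(int,proj((431,48.5,66)))
if 0<u<600:
  for r in range(v-30,v+20,3): print(r,u-30,''.join('#' if p>170 else '+' if p>110 else '-' if p>75 else '.' for p in g[r,max(u-30,0):u+40]))
E
```

```text
time: 24.28
tool_pos: [429.8, -197.9, 224.6]
tcp_rot: [-3.141, 0.001, 0.0]
contact_force: [-0.0, 0.1, 0.2]
grip_width: 73.4
finger_force: 0.0
200 (np.float64(321.0306831909587), np.float64(199.01984727301578))
200foot (np.float64(320.82312487291637), np.float64(188.9479021036519))
300 (np.float64(42.73172337918129), np.float64(198.5760993755582))
175 291 ....................--+++++++++++++++--.....................
178 291 ................--+++++++++++++++++++++++--.................
181 291 ..............--+++++++++++++++++++++++++++--...............
184 291 .............--++++++++---..----..--+++++++++-..............
187 291 ............--++++++--..------------..-+++++++..............
190 291 .............-++++-..--+++++++++++++---.-++++-..............
193 291 .............-+++---+++++++++++++++++++---+++-..............
196 291 ..............-----+++++++++++++++++++++-.-+-...............
199 291 ................-+#++++++++++++++++++++++-..................
202 291 ..................#+++++++++++++++++++-+-...................
205 291 ...................-+++++++++++++++++++-.............
[... 909 characters left out ...]
92 12 .......................-###########++++++----------------.............
195 12 ....................-###################++-++--------------...........
198 12 ...................+########################+++--------------.........
201 12 ...................##########################+.------------.-...--++++
204 12 ....................##########################++----------...--++-++++
207 12 .....................##########################-.------....+##########
210 12 .......................-######################+---...........-+#######
213 12 ..........................-+################+.-.......................
216 12 ..................................----+-..............................
```

The 200 g knob is at (320,199), well centred under the gripper, and the 300 g weight stands back on the worktop.

```bash
python3 -m creep '0 -0.001 -0.03 0 0 0 80;0 0 -0.04 0 0 0 80;0 0 -0.035 0 0 0 80;0 0 -0.022 0 0 0 80;0 0 0 0 0 0 80;0 0 0 0 0 0 50;0 0 0 0 0 0 0;0 0 0 0 0 0 0' && python3 -m creep '0 0 0 0 0 0 0;0 0 0 0 0 0 0;0 0 0 0 0 0 0;0 0 0 0 0 0 0;0 0 0 0 0 0 0;0 0 0 0 0 0 0;0 0 0 0 0 0 0'
```

```text
time: 25.0
tool_pos: [431.1, -199.7, 99.7]
tcp_rot: [3.14, -0.003, 0.002]
contact_force: [-0.2, -0.4, -0.6]
grip_width: 58.0
finger_force: 0.0
time: 25.58
tool_pos: [430.1, -199.5, 98.1]
tcp_rot: [3.141, -0.0, 0.001]
contact_force: [1.2, 1.2, 2.4]
grip_width: 22.8
finger_force: 30.0
```

```bash
python3 -m creep '0 0 0.01 0 0 0 0;0 0 0.03 0 0 0 0;0 0 0.035 0 0 0 0;0 0 0.035 0 0 0 0;0 0 0.035 0 0 0 0;0 0 0.025 0 0 0 0;0.01 0 0 0 0 0 0;0.025 -0.005 0 0 0 0 0' && python3 -m creep '0.03 -0.005 0 0 0 0 0;0.03 -0.005 0 0 0 0 0;0.02 0 0 0 0 0 0;0.009 0 0 0 0 0 0;0 0 -0.01 0 0 0 0;0 0 -0.015 0 0 0 0;0 0 -0.015 0 0 0 0;0 0 -0.01 0 0 0 0' && python3 -m creep '0 0 -0.005 0 0 0 0;0 0 0 0 0 0 0;0 0 0 0 0 0 0'
```

```text
time: 26.25
tool_pos: [464.2, -204.1, 269.1]
tcp_rot: [3.141, -0.001, 0.0]
contact_force: [0.4, -0.1, -1.7]
grip_width: 22.7
finger_force: 30.0
time: 26.92
tool_pos: [552.5, -213.8, 214.5]
tcp_rot: [-3.139, 0.004, 0.001]
contact_force: [-0.4, -0.9, -3.0]
grip_width: 23.0
finger_force: 30.0
time: 27.17
tool_pos: [553.9, -214.5, 212.8]
tcp_rot: [-3.142, 0.0, 0.001]
contact_force: [0.2, -0.0, -1.6]
grip_width: 22.6
finger_force: 30.0
```

```bash
python3 -m creep '0 0 -0.005 0 0 0 0;0 0 -0.004 0 0 0 0;0 0 -0.003 0 0 0 0;0 0 -0.003 0 0 0 0;0 0 -0.003 0 0 0 0;0 0 -0.002 0 0 0 0;0 0 -0.002 0 0 0 0;0 0 0 0 0 0 0' && python3 -m creep '0 0 0 0 0 0 0;0 0 0 0 0 0 0;0 0 0 0 0 0 0;0 0 0 0 0 0 0;0 0 0 0 0 0 0;0 0 0 0 0 0 0'
```

```text
time: 27.83
tool_pos: [554.1, -214.6, 190.7]
tcp_rot: [3.141, 0.0, 0.001]
contact_force: [0.2, -0.7, -0.2]
grip_width: 23.1
finger_force: 30.0
time: 28.33
tool_pos: [554.1, -214.5, 191.1]
tcp_rot: [3.141, -0.0, 0.001]
contact_force: [0.6, -1.1, 0.2]
grip_width: 22.6
finger_force: 30.0
```

Release, back off, and read the dial from the same close pose (484, −105, 220).

```bash
python3 -m creep '0 0 0 0 0 0 40;0 0 0 0 0 0 40;0 0 0 0 0 0 40;0 0 0 0 0 0 40;0 0 0 0 0 0 50;0 0 0.01 0 0 0 50;0 0 0.03 0 0 0 50;0 0 0.04 0 0 0 50' && python3 -m creep '-0.02 0.02 0.02 0 0 0 50;-0.02 0.03 0 0 0 0 50;-0.02 0.03 0 0 0 0 50;-0.01 0.03 0 0 0 0 50;0 0 -0.035 0 0 0 50;0 0 -0.035 0 0 0 50;0 0 0 0 0 0 50;0 0 0 0 0 0 50' && python3 -m creep '0 0 0 0 0 0 50;0 0 0 0 0 0 50;0 0 0 0 0 0 50;0 0 0 0 0 0 50;0 0 0 0 0 0 50;0 0 0 0 0 0 50'
python3 - <<'E'
from h import *
w=np.mean([viewer.capture("wrist").mean(2) for _ in range(6)],0)
print(viewer.camera_info("wrist")['origin'])
for r in range(10,50): print(r,''.join('#' if p<25 else '+' if p<45 else '-' if p<58 else '.' if p<90 else ' ' for p in w[r,270:370]))
E
```

```text
time: 29.0
tool_pos: [552.9, -213.8, 269.5]
tcp_rot: [-3.138, 0.006, 0.001]
contact_force: [1.9, -0.6, 0.8]
grip_width: 45.8
finger_force: 0.0
time: 29.67
tool_pos: [483.6, -104.3, 221.0]
tcp_rot: [-3.141, 0.003, 0.001]
contact_force: [-0.1, -0.7, 0.7]
grip_width: 45.7
finger_force: 0.0
time: 30.17
tool_pos: [484.2, -104.6, 221.4]
tcp_rot: [3.141, -0.001, 0.001]
contact_force: [-0.3, 0.0, -0.4]
grip_width: 45.9
finger_force: 0.0
[ 564.85082616 -104.62278402  313.71507572]
10                                                                                                     
11                                                                                                     
12                                                                                                     
13                                                                                                     
14                                                                                                     
15                                                                                                     
[... 2790 characters left out ...]
..................
43 ...........................................+##########-.............................................
44 ...........................................+##########-.............................................
45 ...........................................+##########-.............................................
46 ...........................................+##########-.............................................
47 ...........................................+##########-.............................................
48                            .               .+#########                                              
49                                             -#########
```

The tip now sits between the long marks, at about −0.014 and still. The 300 g weight is upright on the worktop, so I'll hand in.

```bash
python3 -c "
from plant import order; print(order.close_job())"
```

```text
the job is handed in; nothing more can be done
None
```

The job is handed in: the 400 g and 200 g weights stand in the right pan, the beam read about −0.014 rad (inside the ±0.027 marks) just before hand-in, and the 300 g spare, which I tried first and swapped out, is back on the worktop; the hand-in returned no verdict.

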